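Sort the check pots at the cup sealer

TASK

Sort the five pots off the cup sealer: lower the two red-lidded pots into the red sample carrier and the two yellow-lidded pots into the yellow one, one pot per cell, upright and fully down on the cell floor, and put the unsealed pot in the grey reject tub. Do not tip or drop the sealed pots, and leave the holder ring and the union nut where they lie.

Things in the scene. Friction and masses are not known exactly. Their poses are not given: they have to be found in the camera images.
- pot_red_a: Sealed dessert pot, white, round, slightly tapered, with a red foil lid: 74 mm tall, 56 mm across at the foot, 59 mm below the rim, rim and lid 62 mm across and 3 mm thick (a thin foil tab sticks out 7 mm, no obstacle); 0.14 to 0.21 kg. Stands loose on the bench, lid up. Origin at the centre of its underside, z up through the lid. One of two like pots: they are interchangeable.
- pot_red_b: Sealed dessert pot, white, round, slightly tapered, with a red foil lid: 74 mm tall, 56 mm across at the foot, 59 mm below the rim, rim and lid 62 mm across and 3 mm thick (a thin foil tab sticks out 7 mm, no obstacle); 0.14 to 0.21 kg. Stands loose on the bench, lid up. Origin at the centre of its underside, z up through the lid. One of two like pots: they are interchangeable.
- pot_yellow_a: Sealed dessert pot, white, round, slightly tapered, with a yellow foil lid: 74 mm tall, 56 mm across at the foot, 59 mm below the rim, rim and lid 62 mm across and 3 mm thick (a thin foil tab sticks out 7 mm, no obstacle); 0.14 to 0.21 kg. Stands loose on the bench, lid up. Origin at the centre of its underside, z up through the lid. One of two like pots: they are interchangeable.
- pot_yellow_b: Sealed dessert pot, white, round, slightly tapered, with a yellow foil lid: 74 mm tall, 56 mm across at the foot, 59 mm below the rim, rim and lid 62 mm across and 3 mm thick (a thin foil tab sticks out 7 mm, no obstacle); 0.14 to 0.21 kg. Stands loose on the bench, lid up. Origin at the centre of its underside, z up through the lid. One of two like pots: they are interchangeable.
- pot_open: The unsealed pot: the same white pot with no lid, open and empty (you see into it), 73 mm tall, 56 mm across at the foot, 62 mm at the rim, wall 2.5 mm, stiff; about 0.02 kg, easily knocked. Origin at the centre of its underside, z up through the mouth.
- carrier_red: Red plastic two-cell sample carrier, an open-topped box standing firm on the bench (it does not slide): 164 mm long (its own x) by 84 mm wide (its own y), 34 mm high, walls, divider and floor 4 mm thick; a small grip 11 mm long juts out at the rim of each end. One divider across the middle, as high as the walls, leaves two cells of 76 x 76 mm, centred 40 mm either side of the origin along its own x. Origin at the centre of its underside, z up.
- carrier_yellow: Yellow plastic two-cell sample carrier, an open-topped box standing firm on the bench (it does not slide): 164 mm long (its own x) by 84 mm wide (its own y), 34 mm high, walls, divider and floor 4 mm thick; a small grip 11 mm long juts out at the rim of each end. One divider across the middle, as high as the walls, leaves two cells of 76 x 76 mm, centred 40 mm either side of the origin along its own x. Origin at the centre of its underside, z up.
- reject_tub: Grey open reject tub, standing firm on the bench (it does not slide): 170 mm long (its own x) by 120 mm wide (its own y), 50 mm high, walls and floor 3 mm thick, undivided, with a rim lip 5 mm wide outside. Origin at the centre of its underside, z up.
- holder_ring: Bystander: bright metal pot-holder ring taken off the rotary table, 86 mm across its foot flange, 24 mm high, lying loose on the bench, 0.3 kg. Origin at the centre of its underside.
- union_nut: Bystander: dark steel slotted pipe union nut, a ring 57 mm across (66 mm over its four lugs), 22 mm high, lying loose on the bench, 0.3 kg. Origin at the centre of its underside.
Not all that is in view belongs to the job. Leave any purple look-alike of the pot_yellow_a alone. Of the things that look like the carrier_red, the largest one is meant.

How it is judged:
At the end, for the whole second after the job is handed in: Red-lidded pots in the red carrier, yellow in the yellow, one per cell: within 20 mm of the cell centre each way, foot less than 12 mm above the carrier underside, tilt under 0.15 rad. The foot of the unsealed pot is inside the tub, under 42 mm above its underside. All at rest (under 20 mm/s) ((x of pot_red_a in the frame of carrier_red between -0.06 and -0.02 m or x of pot_red_a in the frame of carrier_red between 0.02 and 0.06 m) and y of pot_red_a in the frame of carrier_red between -0.02 and 0.02 m and z of pot_red_a in the frame of carrier_red between -0.002 and 0.012 m and angle between each of pot_red_a, pot_red_b, pot_yellow_a, pot_yellow_b's own z axis and vertical below 0.15 rad and linear speed of each of pot_red_a, pot_red_b, pot_yellow_a, pot_yellow_b, pot_open below 0.02 m/s and (x of pot_red_b in the frame of carrier_red between -0.06 and -0.02 m or x of pot_red_b in the frame of carrier_red between 0.02 and 0.06 m) and y of pot_red_b in the frame of carrier_red between -0.02 and 0.02 m and z of pot_red_b in the frame of carrier_red between -0.002 and 0.012 m and (x of pot_yellow_a in the frame of carrier_yellow between -0.06 and -0.02 m or x of pot_yellow_a in the frame of carrier_yellow between 0.02 and 0.06 m) and y of pot_yellow_a in the frame of carrier_yellow between -0.02 and 0.02 m and z of pot_yellow_a in the frame of carrier_yellow between -0.002 and 0.012 m and (x of pot_yellow_b in the frame of carrier_yellow between -0.06 and -0.02 m or x of pot_yellow_b in the frame of carrier_yellow between 0.02 and 0.06 m) and y of pot_yellow_b in the frame of carrier_yellow between -0.02 and 0.02 m and z of pot_yellow_b in the frame of carrier_yellow between -0.002 and 0.012 m and x of pot_open in the frame of reject_tub between -0.084 and 0.084 m and y of pot_open in the frame of reject_tub between -0.06 and 0.06 m and z of pot_open in the frame of reject_tub between -0.002 and 0.042 m); the robot touches nothing.
It fails at once if the holder ring or the union nut is shifted by more than 15 mm (distance of any of holder_ring, union_nut from where it was at the start of the episode above 0.015 m).
It fails at once if a sealed pot is tipped more than about 40 degrees (angle between any of pot_red_a, pot_red_b, pot_yellow_a, pot_yellow_b's own z axis and vertical above 0.7 rad).
It fails at once if a sealed pot is dropped: it falls free of the fingers at more than 0.6 m/s (a drop of about 20 mm) ((linear speed of pot_red_a above 0.6 m/s and contact force between the fingers and pot_red_a below 0.05 N) or (linear speed of pot_red_b above 0.6 m/s and contact force between the fingers and pot_red_b below 0.05 N) or (linear speed of pot_yellow_a above 0.6 m/s and contact force between the fingers and pot_yellow_a below 0.05 N) or (linear speed of pot_yellow_b above 0.6 m/s and contact force between the fingers and pot_yellow_b below 0.05 N)).
It also fails if it takes over 128 s, if anything falls off the work surface, if the arm or the gripper's body presses on something with over 40 N, if the wrist force passes 120 N, or if a joint passes its speed limit or range.

ROBOT

A 7-joint arm with a two-finger parallel gripper is mounted at the origin on the work surface. World frame = base frame: x ahead of the robot, y to its left, z up, the work surface at z = 0. Lengths are in m, angles in rad, forces in N, time in s.
With the tool pointing down it reaches from about 0.425 to 0.875 m from the base axis. Payload 4.7 kg.
Tool frame: the origin (TCP) lies midway between the tips of the shut fingers; the grasp point (between the pads) lies 19 mm behind it; x points along the fingers, z is the direction in which the jaws open and shut, and the axes are right-handed (so a half turn about x gives the same grasp; the last joint's range is limited). The gripper opens to 87 mm and grips with 3 to 60 N. Pads are 19 mm wide; open, the fingers measure 117 mm over their backs; the gripper's body (75 mm by 190 mm) begins 51 mm behind the grasp point.
Start: joints at [-1.301, 0.321, -0.07, 1.45, 0.023, 1.371, -0.057], TCP at [0.164, 0.629, 0.223] pointing down, gripper open.
Joint ranges: [-2.86, 2.86], [-0.3, 2.09], [-1.38, 1.24], [0.06, 2.45], [-1.56, 4.7], [0.09, 2.05], [-2.69, 2.69]. Speed limits (rad/s): [2.57, 2.57, 3.14, 3.14, 3.14, 3.14, 3.14].

INTERFACE

Orientations are given as a rotation vector (axis times angle).
In Python, from bench import ctrl gives the robot as it stands.
- The arm moves only by the shell command python3 -m pendant 'ROWS' [OPENING] [FORCE]. ROWS is JSON, a list of rows, each an object with "travel": the shift along the tool's x, y, z in m, a list of three; "twist": the turn about the tool's x in rad. In form: [{"travel": [x, y, z], "twist": twist}, ...]. A call has 1 to 10 rows; each row is the pose to reach, as a shift and turn from the pose measured when the call began, along the tool's axes at that moment; what a row does not reach only later rows make up. A row lasts 1/8 s, in which the tool goes at most 62.5 mm and 10.7 degrees, less where a joint would pass 70% of its speed; a pose out of reach is approached as far as the arm can. A call with a gripper value outside its range is refused whole. OPENING is the opening, from -1 (shut) to 1 (fully open), so that 0 is half open, set as the call begins (- or left out, the last holds). The fingers move at their own pace and stop on an object; FORCE is the grip in N (left out, the last holds). Time passes only in rows, so rows that repeat a pose let the fingers close. It gives the time, the measured TCP pose, the force and the opening at its end, in the units of the state.
- ctrl.get_state(): the state, without advancing time (a new reading comes with each control period).
- ctrl.get_image(name): name is "scene" or "side" or "wrist"; returns the picture (384x512x3 uint8, red, green, blue); there is no depth.
- ctrl.camera_model(name): a dict with "K" (3x3 intrinsics, pixels), "rvec" (rotation vector, rad) and "tvec" (3), from world to camera coordinates, as OpenCV has them; the wrist camera has in their place "T_tool_cam" (4x4, takes a point from camera to tool coordinates, whose origin is the TCP and whose axes are the tool frame's). Camera axes: x right, y down, z forward; pixel columns grow to the right and rows downward; lengths in m; the calibration is good to about 2 mm. The wrist camera is an equidistant fisheye: a pixel r from the principal point sees the ray r / f radians off the axis. A picture is of the moment at which its call begins: read the wrist's pose just before it. camera_model takes no time and is no camera call.
- ctrl.close_job(): hands the job in, once; it reports no verdict.
The state is a dict: "time": time; "joint_positions": joint angles; "qd": joint speeds; "joint_torque": joint torques, N m; "position": TCP position; "tool_rot": TCP orientation; "ft_force": force on the tool from outside, world axes, zero at the start; "torque": the same for the moment, N m; "grip_width": opening from 0.0 (shut) to 1.0 (fully open).
Only numpy, scipy, OpenCV 4.12 (cv2) and the standard library are available. Lean on these libraries where they do the work, as an engineer would, in place of code of your own. Each camera call takes 0.05 s, during which the arm holds its last target.

## Working session

There is one attempt and no reset: what is moved stays moved. The work goes in short steps, Python scripts to look and compute and a shell command to move; the robot and the scene stay as the last step left them, time stands still between calls to the robot, and variables do not carry over. Pictures are saved under pics/ and viewed, and the job is handed in when it is done.

```bash
ls; mkdir -p pics; python3 - <<'E'
from bench import ctrl
import cv2,numpy as np
s=ctrl.get_state();print({k:np.round(v,3) for k,v in s.items()})
for n in ("scene","side","wrist"):
    im=ctrl.get_image(n);cv2.imwrite(f"pics/{n}0.png",im[:,:,::-1])
    print(n,ctrl.camera_model(n))
E
```

```text
pics
{'time': np.float64(0.0), 'joint_positions': array([-1.301,  0.322, -0.07 ,  1.452,  0.023,  1.371, -0.057]), 'qd': array([-0.   ,  0.   ,  0.001,  0.001, -0.   ,  0.   ,  0.003]), 'joint_torque': array([-1.0000e-03, -4.9129e+01, -4.0400e-01, -3.1253e+01, -6.4000e-02,
        4.4000e-02,  0.0000e+00]), 'position': array([0.164, 0.628, 0.221]), 'tool_rot': array([-1.02 ,  1.321,  1.018]), 'ft_force': array([ 0.335, -0.516,  0.221]), 'torque': array([ 0.022, -0.022, -0.005]), 'grip_width': np.float64(0.999)}
scene {'K': array([[374.94557861,   0.        , 256.92089359],
       [  0.        , 374.94557861, 191.18051482],
       [  0.        ,   0.        ,   1.        ]]), 'rvec': array([ 2.51632359,  0.68669361, -0.18922614]), 'tvec': array([-0.43986626, -0.2178492 ,  1.09902497])}
side {'K': array([[494.39412444,   0.        , 259.66048221],
       [  0.        , 494.39412444, 186.56036286],
       [  0.        ,   0.        ,   1.        ]]), 'rvec': array([ 2.04433109, -0.79434909,  0.41134061]), 'tvec': array([-0.394369  ,  0.22789105,  1.03856457])}
wrist {'K': array([[297.31863964,   0.        , 256.08026969],
       [  0.        , 297.31863964, 195.21124823],
       [  0.        ,   0.        ,   1.        ]]), 'T_tool_cam': array([[ 4.10600275e-04, -2.87578407e-01,  9.57757011e-01,
        -1.61590314e-01],
       [ 1.43076765e-03, -9.57755942e-01, -2.87578699e-01,
         7.92923660e-02],
       [ 9.99998892e-01,  1.48840764e-03,  1.82030290e-05,
        -2.05649889e-04],
       [ 0.00000000e+00,  0.00000000e+00,  0.00000000e+00,
         1.00000000e+00]])}
```

View pics/scene0.png

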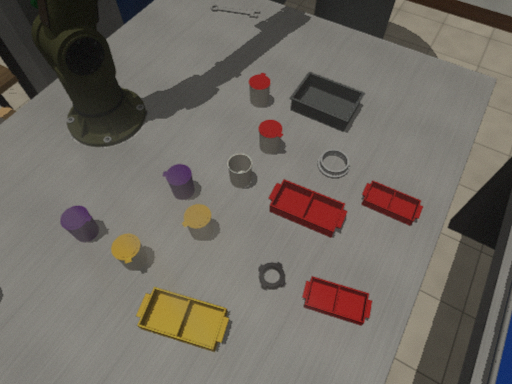

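View pics/side0.png

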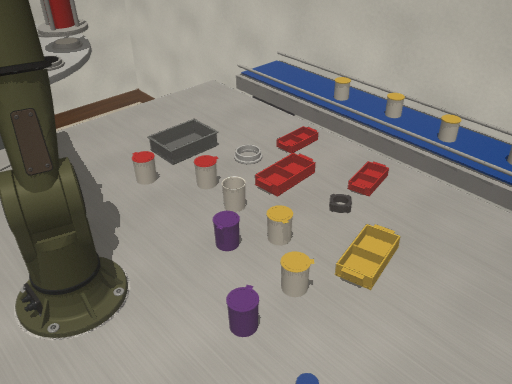

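View pics/wrist0.png

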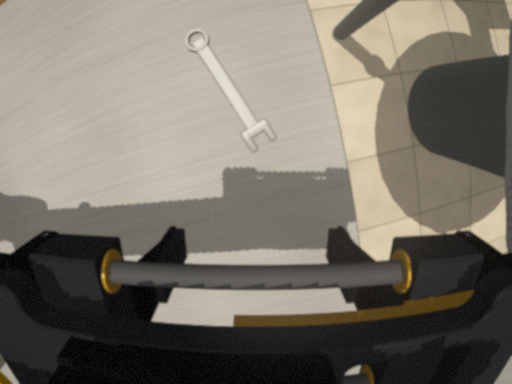

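The scene view shows the red lids at (260,83) and (270,130), the open pot at (240,165), and the yellow lids at (198,215) and (127,248). The tub is at (327,100), the largest red carrier at (308,208) and the yellow carrier at (184,318). Two purple decoys and two smaller red carriers are also in view.

```bash
cat > h.py <<'E'
import numpy as np,cv2
from bench import ctrl
from scipy.spatial.transform import Rotation as R
def cam(n,s=None):
    m=ctrl.camera_model(n)
    if n=="wrist":
        T=np.eye(4);T[:3,:3]=R.from_rotvec(s["tool_rot"]).as_matrix();T[:3,3]=s["position"]
        C=T@m["T_tool_cam"];return m["K"],C[:3,:3],C[:3,3],True
    Rm=cv2.Rodrigues(np.array(m["rvec"]))[0];return m["K"],Rm.T,-Rm.T@np.array(m["tvec"]),False
def ray(c,px):
    K,Rw,o,fe=c;px=np.atleast_2d(px).astype(float)
    x=(px-K[:2,2])/[K[0,0],K[1,1]]
    if fe:
        r=np.linalg.norm(x,axis=1,keepdims=True)+1e-12
        d=np.hstack([x/r*np.sin(r),np.cos(r)])
    else: d=np.hstack([x,np.ones((len(x),1))])
    return d@Rw.T
def onz(c,px,z):
    d=ray(c,px);return c[2]+d*((z-c[2][2])/d[:,2])[:,None]
def proj(c,P):
    K,Rw,o,fe=c;p=(np.atleast_2d(P)-o)@Rw
    if fe:
        r=np.linalg.norm(p[:,:2],axis=1,keepdims=True);x=p[:,:2]/r*np.arctan2(r,p[:,2:])
    else:x=p[:,:2]/p[:,2:]
    return x*[K[0,0],K[1,1]]+K[:2,2]
HS={"red":[((0,150,90),(6,255,255)),((174,150,90),(180,255,255))],"yellow":[((18,120,90),(32,255,255))]}
def blobs(im,col,amin=60):
    h=cv2.cvtColor(im,cv2.COLOR_RGB2HSV);m=0
    for a,b in HS[col]: m=m|cv2.inRange(h,a,b)
    n,l,st,ce=cv2.connectedComponentsWithStats(m)
    return [( (l==i).astype(np.uint8)*255,st[i],ce[i]) for i in range(1,n) if st[i][4]>amin]
def lid(c,mask,z=0.074):
    # rectify lid pixels to the plane at z; drop tab by opening with disc
    cs,_=cv2.findContours(mask,cv2.RETR_EXTERNAL,cv2.CHAIN_APPROX_NONE)
    p=onz(c,max(cs,key=cv2.contourArea).reshape(-1,2),z)[:,:2]
    o=p.mean(0);q=((p-o)*4000+300).astype(np.int32)
    b=np.zeros((600,600),np.uint8);cv2.fillPoly(b,[q],255)
    b=cv2.morphologyEx(b,cv2.MORPH_OPEN,cv2.getStructuringElement(cv2.MORPH_ELLIPSE,(141,141)))
    cs,_=cv2.findContours(b,cv2.RETR_EXTERNAL,cv2.CHAIN_APPROX_NONE)
    k=max(cs,key=cv2.contourArea);x,y,w,h=cv2.boundingRect(k);M=cv2.moments(k)
    return (np.array([M["m10"]/M["m00"],M["m01"]/M["m00"]])-300)/4000+o, w/4000,h/4000
E
python3 - <<'E'
from h import *
for n in ("scene","side"):
    im=cv2.imread(f"pics/{n}0.png")[:,:,::-1].copy();c=cam(n);print(n,c[2].round(3))
    for col in HS:
        for m,st,ce in blobs(im,col):
            try: r=lid(c,m);print(col,ce.round(),st[4],r[0].round(4),np.round(r[1:],3))
            except Exception as e: print(col,ce.round(),st[4],onz(c,ce,.02)[0].round(3))
im=cv2.imread("pics/scene0.png")
cv2.imwrite("pics/z1.png",cv2.resize(im[60:245,225:365],None,fx=4,fy=4,interpolation=2)[:600])
a=cv2.resize(im[175:245,260:355],None,fx=7,fy=7,interpolation=2);b=cv2.resize(im[280:360,130:240],None,fx=7,fy=7,interpolation=2)
cv2.imwrite("pics/z2.png",a);cv2.imwrite("pics/z3.png",b)
cv2.imwrite("pics/z4.png",cv2.resize(im[65:135,280:370],None,fx=7,fy=7,interpolation=2))
cv2.imwrite("pics/z5.png",cv2.resize(im[145:195,215:265],None,fx=10,fy=10,interpolation=2))
E
```

```text
scene [ 0.761 -0.43   0.827]
red [259.  81.] 252 [0.3504 0.2845] [0.056 0.056]
red [270. 129.] 338 [0.4625 0.1486] [0.058 0.057]
red [308. 207.] 1783 [ 0.6495 -0.0067] [0.15  0.086]
red [391. 202.] 1013 [0.8171 0.1007] [0.13  0.061]
red [336. 300.] 1746 [ 0.7963 -0.1707] [0.13  0.076]
yellow [197. 216.] 503 [ 0.4472 -0.1593] [0.057 0.058]
yellow [125. 247.] 607 [ 0.3571 -0.2993] [0.059 0.058]
yellow [184. 319.] 3301 [ 0.5522 -0.3559] [0.15  0.106]
side [-0.196 -0.813  0.766]
red [60. 13.] 483 [0.8286 1.9068] [0.14 0.15]
red [289. 163.] 2142 [ 0.6221 -0.0351] [0.113 0.09 ]
red [142. 157.] 193 [0.3522 0.2819] [0.056 0.054]
red [205. 161.] 201 [0.4643 0.146 ] [0.055 0.055]
red [368. 178.] 852 [ 0.723  -0.2063] [0.146 0.092]
yellow [342.  80.] 85 [1.1823 0.2638] [0.052 0.05 ]
yellow [396.  96.] 100 [1.2019 0.0453] [0.052 0.054]
yellow [451. 119.] 138 [ 1.1814 -0.1739] [0.056 0.054]
yellow [280. 214.] 347 [ 0.4488 -0.1617] [0.058 0.059]
yellow [368. 255.] 2546 [ 0.4854 -0.3873] [0.15  0.126]
yellow [296. 262.] 504 [ 0.3587 -0.3006] [0.058 0.059]
```

View pics/z2.png

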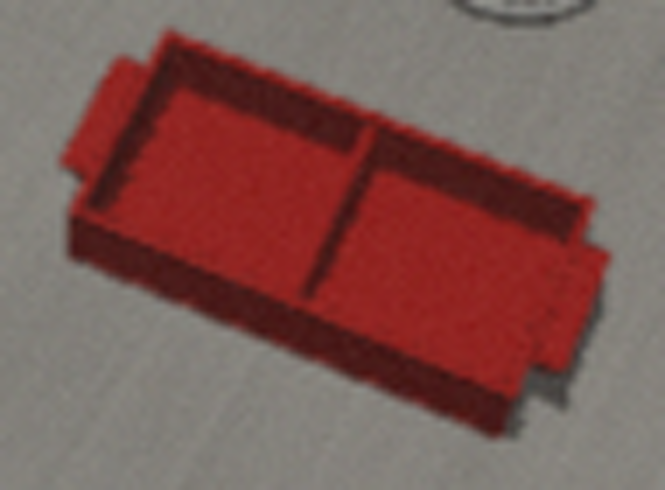

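View pics/z3.png

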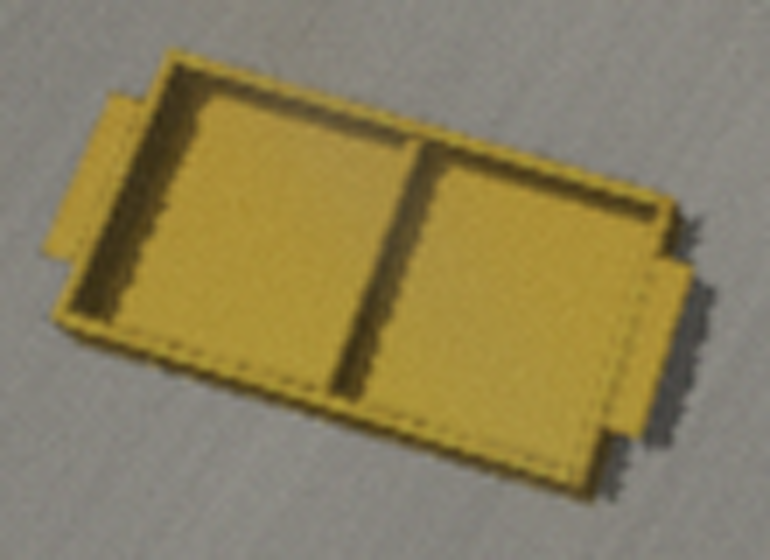

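View pics/z4.png

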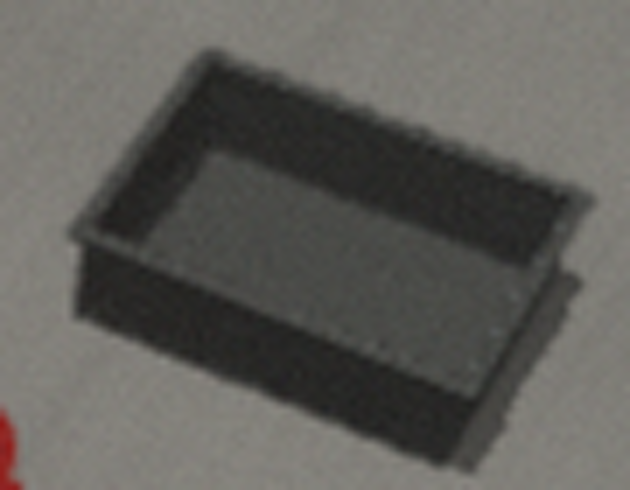

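View pics/z5.png

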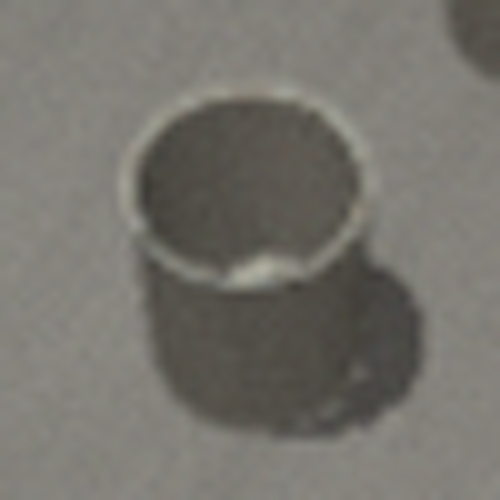

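```bash
python3 - <<'E'
from h import *
c=cam("scene")
def pt(l,s,o): return (np.array(l,float)+.5)/s-.5+o
def rect(name,l,s,o,z):
    p=onz(c,pt(l,s,o),z)[:,:2]
    e=[np.linalg.norm(p[i]-p[(i+1)%4]) for i in range(4)]
    d=(p[1]-p[0])+(p[2]-p[3]);yaw=np.arctan2(d[1],d[0]);ct=p.mean(0);ax=np.array([np.cos(yaw),np.sin(yaw)])
    print(name,ct.round(4),"yaw",round(yaw,3),np.round(e,3),"cells",(ct-.04*ax).round(4),(ct+.04*ax).round(4))
rect("red",[(168,32),(593,200),(520,393),(78,212)],7,(260,175),.034)
rect("yel",[(172,50),(677,203),(592,488),(56,318)],7,(130,280),.034)
rect("tub",[(212,48),(597,200),(475,395),(72,235)],7,(280,65),.05)
print("open",onz(c,pt([(247,185)],10,(215,145)),.073), onz(c,pt([(118,185),(375,185)],10,(215,145)),.073))
print("ring",onz(c,(334,164),.012),"nut",onz(c,(272,275),.011),"purp",onz(c,[(179,174),(76,217)],.074))
s=cam("side");print("open side",onz(s,[(234,184.5)],.073))
E
```

```text
red [0.6428 0.0177] yaw 0.089 [0.161 0.081 0.161 0.082] cells [0.6029 0.0141] [0.6826 0.0212]
yel [ 0.5402 -0.3515] yaw 0.248 [0.163 0.082 0.165 0.082] cells [ 0.5014 -0.3614] [ 0.579  -0.3417]
tub [0.5349 0.3587] yaw 0.009 [0.177 0.124 0.176 0.129] cells [0.4949 0.3584] [0.5749 0.3591]
open [[0.45171921 0.0136094  0.073     ]] [[ 0.42434195 -0.00256903  0.073     ]
 [ 0.47888905  0.02966526  0.073     ]]
ring [[0.64547342 0.17513294 0.012     ]] nut [[ 0.65214738 -0.17395746  0.011     ]] purp [[ 0.3439398  -0.08858135  0.074     ]
 [ 0.21418253 -0.30067865  0.074     ]]
open side [[0.44920504 0.00378485 0.073     ]]
```

```bash
cat >> h.py <<'E'
def plan(xyz,yaw,s=None):
    """yaw = world direction of jaw axis (mod pi)"""
    s=s or ctrl.get_state();M=R.from_rotvec(s["tool_rot"]).as_matrix()
    d=M.T@(np.array(xyz)-s["position"])
    j=np.arctan2(M[1,2],M[0,2])
    tw=-( (yaw-j+np.pi/2)%np.pi-np.pi/2 )   # tool x points down
    print("t",round(s["time"],2),"pos",s["position"].round(4),"xaxis",M[:,0].round(3),"jaw",round(j,3),"j7",s["joint_positions"].round(2),"F",s["ft_force"].round(1),"grip",round(float(s["grip_width"]),3))
    print("  travel",d.round(4),"twist",round(tw,3))
E
python3 -c "
from h import *
plan((.3513,.2832,.15),np.pi/2+.089)
plan((.3513,.2832,.15),.089)"
```

```text
t 0.15 pos [0.1644 0.6284 0.2217] xaxis [-0.    -0.001 -1.   ] jaw 1.315 j7 [-1.3   0.32 -0.07  1.45  0.02  1.37 -0.06] F [-0.1  0.5 -0.1] grip 0.999
  travel [ 0.0722 -0.2681 -0.2866] twist -0.345
t 0.15 pos [0.1644 0.6284 0.2217] xaxis [-0.    -0.001 -1.   ] jaw 1.315 j7 [-1.3   0.32 -0.07  1.45  0.02  1.37 -0.06] F [-0.1  0.5 -0.1] grip 0.999
  travel [ 0.0722 -0.2681 -0.2866] twist 1.226
```

```bash
python3 -m pendant '[{"travel":[0.02,-0.054,-0.057],"twist":-0.115},{"travel":[0.05,-0.107,-0.114],"twist":-0.23},{"travel":[0.07,-0.16,-0.172],"twist":-0.345},{"travel":[0.072,-0.214,-0.229],"twist":-0.345},{"travel":[0.072,-0.268,-0.2865],"twist":-0.345},{"travel":[0.072,-0.268,-0.2865],"twist":-0.345},{"travel":[0.072,-0.268,-0.2865],"twist":-0.345},{"travel":[0.072,-0.268,-0.2865],"twist":-0.345}]' 1 20; python3 -c "
from h import *
s=ctrl.get_state();im=ctrl.get_image('wrist');cv2.imwrite('pics/w1.png',im[:,:,::-1])
c=cam('wrist',s)
for m,st,ce in blobs(im,'red',200):
    print(ce.round(),st[4])
    try: print(lid(c,m))
    except Exception as e: print(e)
plan((.3513,.2832,.04),np.pi/2+.089)"
```

```text
time: 1.15
position: [0.3521, 0.2813, 0.15]
tool_rot: [-1.272, 1.17, 1.271]
ft_force: [-0.3, 0.9, -0.4]
grip_width: 0.997
[261. 200.] 3984
(array([0.34943358, 0.28349671]), 0.0595, 0.06025)
t 1.2 pos [0.3512 0.2831 0.1501] xaxis [-0.001 -0.001 -1.   ] jaw 1.658 j7 [-0.89 -0.05  0.15  2.02  0.01  1.18  0.91] F [-0.7  1.2  0.5] grip 1.001
  travel [ 0.1101 -0.0002  0.0002] twist -0.002
```

View pics/w1.png

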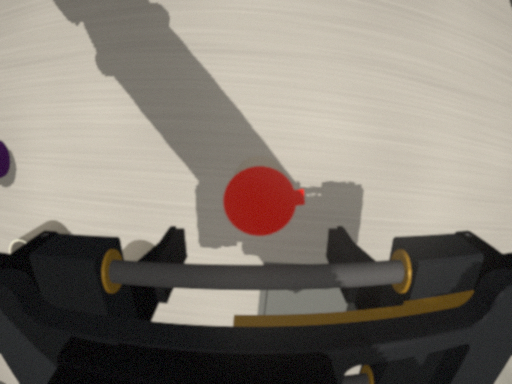

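The wrist view has the red lid at (261,200), 2 mm from the target and centred between the fingers. I'm descending to grip.

```bash
python3 -m pendant '[{"travel":[0.04,0,0],"twist":0},{"travel":[0.08,0.001,0],"twist":0},{"travel":[0.1,0.001,0],"twist":0},{"travel":[0.11,0.001,0],"twist":0},{"travel":[0.11,0.001,0],"twist":0},{"travel":[0.11,0.001,0],"twist":0}]' 1 20; python3 -m pendant '[{"travel":[0,0,0],"twist":0},{"travel":[0,0,0],"twist":0},{"travel":[0,0,0],"twist":0},{"travel":[0,0,0],"twist":0},{"travel":[0,0,0],"twist":0},{"travel":[0,0,0],"twist":0}]' -1 20; python3 -c "
from h import *
plan((.3513,.2832,.17),np.pi/2+.089)"
```

```text
time: 1.95
position: [0.3506, 0.2839, 0.0411]
tool_rot: [-1.274, 1.166, 1.273]
ft_force: [-0.1, 0.1, 0.3]
grip_width: 1.001
time: 2.7
position: [0.3508, 0.2836, 0.0412]
tool_rot: [-1.274, 1.166, 1.273]
ft_force: [0.5, -1.7, 2.7]
grip_width: 0.67
t 2.7 pos [0.3508 0.2836 0.0412] xaxis [ 0.001  0.    -1.   ] jaw 1.659 j7 [-0.88  0.08  0.15  2.13 -0.01  0.93  0.93] F [ 0.5 -1.7  2.7] grip 0.67
  travel [-0.1288 -0.0006 -0.0005] twist -0.001
```

```bash
python3 -m pendant '[{"travel":[-0.01,0,0],"twist":0},{"travel":[-0.03,0,0],"twist":0},{"travel":[-0.06,0,0],"twist":0},{"travel":[-0.1,0,0],"twist":0},{"travel":[-0.129,0,0],"twist":0},{"travel":[-0.129,0,0],"twist":0},{"travel":[-0.129,0,0],"twist":0}]' - 20; python3 -c "
from h import *
im=ctrl.get_image('side');cv2.imwrite('pics/s1.png',im[:,:,::-1])
plan((.6826,.0205,.15),np.pi/2+.089)"
```

```text
time: 3.58
position: [0.3499, 0.2832, 0.169]
tool_rot: [-1.274, 1.168, 1.274]
ft_force: [-0.0, -0.7, -2.0]
grip_width: 0.67
t 3.62 pos [0.3497 0.2829 0.1686] xaxis [-0.001 -0.002 -1.   ] jaw 1.659 j7 [-0.89 -0.07  0.15  2.    0.01  1.22  0.91] F [ 1.2  0.1 -1.1] grip 0.676
  travel [ 0.0186 -0.3086 -0.2906] twist -0.001
```

View pics/s1.png

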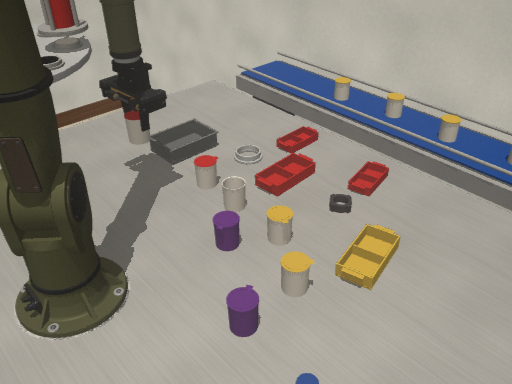

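The side view shows the red pot hanging upright in the gripper at (138,125). Next I carry it over the far red cell.

```bash
python3 -m pendant '[{"travel":[0,-0.02,-0.02],"twist":0},{"travel":[0,-0.055,-0.052],"twist":0},{"travel":[0,-0.095,-0.09],"twist":0},{"travel":[0,-0.14,-0.131],"twist":0},{"travel":[0,-0.185,-0.173],"twist":0},{"travel":[0,-0.225,-0.211],"twist":0},{"travel":[0.005,-0.265,-0.25],"twist":0},{"travel":[0.01,-0.295,-0.278],"twist":0},{"travel":[0.018,-0.308,-0.29],"twist":0},{"travel":[0.018,-0.308,-0.29],"twist":0}]' - 20; python3 -m pendant '[{"travel":[0,0,0],"twist":0},{"travel":[0,0,0],"twist":0}]'; python3 -c "
from h import *
s=ctrl.get_state();im=ctrl.get_image('wrist');cv2.imwrite('pics/w2.png',im[:,:,::-1])
im=ctrl.get_image('scene');cv2.imwrite('pics/c2.png',cv2.resize(im[120:260,220:400,::-1],None,fx=4,fy=4))
plan((.6826,.0205,.15),np.pi/2+.089)"
```

```text
time: 4.88
position: [0.6808, 0.0204, 0.1479]
tool_rot: [-1.271, 1.173, 1.276]
ft_force: [-0.8, -0.6, -1.8]
grip_width: 0.675
time: 5.12
position: [0.6799, 0.0222, 0.1479]
tool_rot: [-1.272, 1.172, 1.279]
ft_force: [-0.7, 0.4, -2.1]
grip_width: 0.675
t 5.22 pos [0.6804 0.0217 0.1484] xaxis [-0.006 -0.002 -1.   ] jaw 1.659 j7 [-0.42  0.46  0.47  1.47 -0.21  1.27  1.73] F [ 0.2 -0.5 -2.3] grip 0.671
  travel [-0.0016 -0.002  -0.0014] twist -0.001
```

View pics/w2.png

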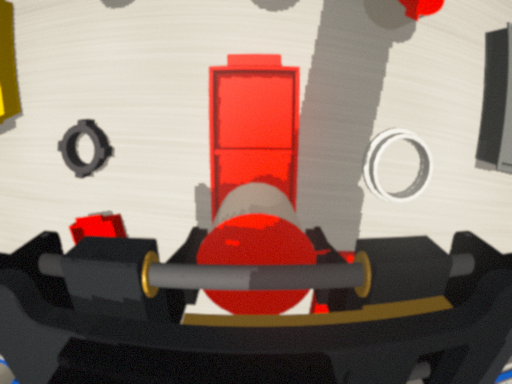

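View pics/c2.png

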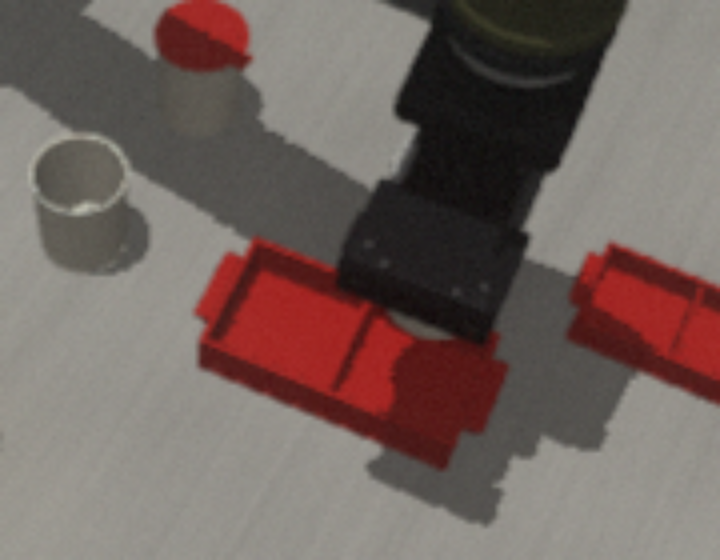

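```bash
python3 -c "
from h import *
s=ctrl.get_state();c=cam('wrist',s)
p=onz(c,[(210,67),(299,67),(209,150),(298.5,150)],.034)[:,:2];print(p.round(4))
near=p[:2].mean(0);div=p[2:].mean(0)
v=(div-near);u=v/np.linalg.norm(v);print('near edge->div',np.linalg.norm(v),'yaw',np.arctan2(u[1],u[0]),'centre',near+.082*u,'far cell',near+.122*u,'near cell',near+.042*u)
plan((.682,.0208,.09),np.pi/2+.089)"
```

```text
[[ 0.5649 -0.0314]
 [ 0.5577  0.0499]
 [ 0.643  -0.0265]
 [ 0.6355  0.0574]]
near edge->div 0.07823470368460053 yaw 0.07974899908514962 centre [0.6430291  0.01576658] far cell [0.68290197 0.01895316] near cell [0.60315623 0.01258   ]
t 5.22 pos [0.6804 0.0217 0.1484] xaxis [-0.006 -0.002 -1.   ] jaw 1.659 j7 [-0.42  0.46  0.47  1.47 -0.21  1.27  1.73] F [ 0.2 -0.5 -2.3] grip 0.671
  travel [ 0.0584 -0.0018 -0.0009] twist -0.001
```

```bash
python3 -m pendant '[{"travel":[0.03,-0.002,-0.0015],"twist":0},{"travel":[0.06,-0.0025,-0.0015],"twist":0},{"travel":[0.08,-0.0025,-0.0015],"twist":0},{"travel":[0.09,-0.0025,-0.0015],"twist":0},{"travel":[0.097,-0.0025,-0.0015],"twist":0},{"travel":[0.101,-0.0025,-0.0015],"twist":0},{"travel":[0.101,-0.0025,-0.0015],"twist":0},{"travel":[0.101,-0.0025,-0.0015],"twist":0}]' - 20;python3 -c "
from h import *
plan((.6828,.0202,.045),np.pi/2+.089)"
```

```text
time: 6.22
position: [0.6829, 0.0202, 0.048]
tool_rot: [-1.273, 1.171, 1.277]
ft_force: [0.7, -0.2, -1.7]
grip_width: 0.672
t 6.22 pos [0.6829 0.0202 0.048 ] xaxis [-0.005 -0.002 -1.   ] jaw 1.659 j7 [-0.4   0.55  0.44  1.56 -0.25  1.1   1.76] F [ 0.7 -0.2 -1.7] grip 0.672
  travel [ 0.003   0.0001 -0.    ] twist -0.001
```

```bash
python3 -m pendant '[{"travel":[0.002,0,0],"twist":0},{"travel":[0.004,0,0],"twist":0},{"travel":[0.004,0,0],"twist":0},{"travel":[0.004,0,0],"twist":0}]' - 20; python3 -m pendant '[{"travel":[0,0,0],"twist":0},{"travel":[0,0,0],"twist":0},{"travel":[0,0,0],"twist":0},{"travel":[0,0,0],"twist":0}]' 0.9; python3 -m pendant '[{"travel":[-0.03,0,0],"twist":0},{"travel":[-0.07,0,0],"twist":0},{"travel":[-0.11,0,0],"twist":0},{"travel":[-0.11,0,0],"twist":0}]'; python3 -c "
from h import *
im=ctrl.get_image('wrist');cv2.imwrite('pics/w3.png',im[:,:,::-1])
im=ctrl.get_image('side');cv2.imwrite('pics/s3.png',im[:,:,::-1])
plan((.4634,.1473,.155),np.pi/2+.089)"
```

```text
time: 6.72
position: [0.6834, 0.0201, 0.0452]
tool_rot: [-1.273, 1.17, 1.276]
ft_force: [-1.8, -1.0, 6.7]
grip_width: 0.673
time: 7.22
position: [0.6834, 0.0201, 0.0449]
tool_rot: [-1.273, 1.17, 1.276]
ft_force: [-0.2, -0.9, -0.3]
grip_width: 0.937
time: 7.72
position: [0.6863, 0.02, 0.1593]
tool_rot: [-1.276, 1.164, 1.27]
ft_force: [0.2, 0.7, -0.8]
grip_width: 0.949
t 7.83 pos [0.6837 0.0203 0.1549] xaxis [-0.003 -0.001 -1.   ] jaw 1.659 j7 [-0.41  0.46  0.47  1.46 -0.21  1.28  1.73] F [-0.   0.2  0.8] grip 0.95
  travel [0.0005 0.2083 0.1458] twist -0.001
```

View pics/w3.png

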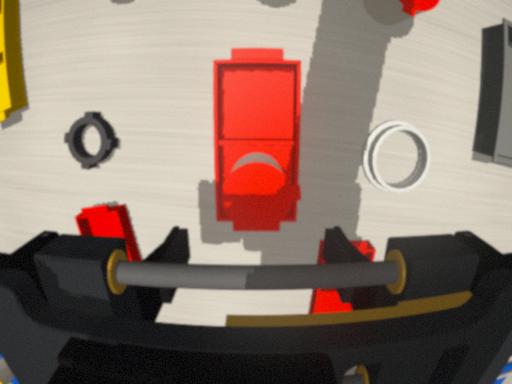

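View pics/s3.png

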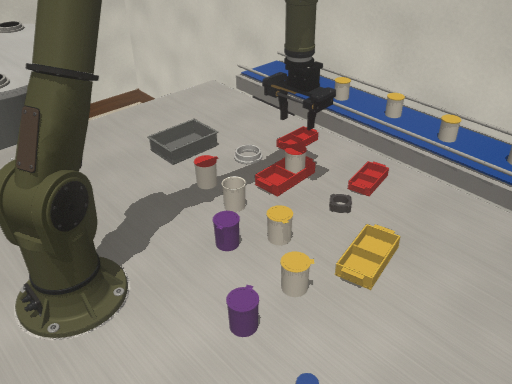

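The pot stands upright in the far red cell, at wrist (258,178). Next is the second red pot.

```bash
python3 -m pendant '[{"travel":[0,0.042,0.029],"twist":0},{"travel":[0,0.084,0.058],"twist":0},{"travel":[0,0.125,0.087],"twist":0},{"travel":[0,0.166,0.116],"twist":0},{"travel":[0,0.208,0.146],"twist":0},{"travel":[0,0.208,0.146],"twist":0},{"travel":[0,0.208,0.146],"twist":0},{"travel":[0,0.208,0.146],"twist":0}]' 1; python3 -c "
from h import *
s=ctrl.get_state();im=ctrl.get_image('wrist');cv2.imwrite('pics/w4.png',im[:,:,::-1])
c=cam('wrist',s)
for m,st,ce in blobs(im,'red',500):
    try: print(ce.round(),lid(c,m))
    except Exception as e: print(e)
plan((.4634,.1473,.041),np.pi/2+.089)"
```

```text
time: 8.82
position: [0.4644, 0.1465, 0.155]
tool_rot: [-1.272, 1.172, 1.274]
ft_force: [0.1, -0.2, 0.2]
grip_width: 1.003
[257. 200.] (array([0.46185024, 0.14718579]), 0.06025, 0.06)
max() iterable argument is empty
t 8.88 pos [0.4644 0.1465 0.1551] xaxis [-0.004 -0.002 -1.   ] jaw 1.657 j7 [-0.74  0.02  0.38  1.94 -0.01  1.19  1.3 ] F [ 0.6 -0.4 -0. ] grip 1.005
  travel [0.1141 0.0005 0.0011] twist -0.003
```

```bash
python3 -m pendant '[{"travel":[0.04,0.001,0.001],"twist":0},{"travel":[0.08,0.001,0.001],"twist":0},{"travel":[0.105,0.001,0.001],"twist":0},{"travel":[0.114,0.001,0.001],"twist":0},{"travel":[0.114,0.001,0.001],"twist":0},{"travel":[0.114,0.001,0.001],"twist":0}]' 1 20; python3 -m pendant '[{"travel":[0,0,0],"twist":0},{"travel":[0,0,0],"twist":0},{"travel":[0,0,0],"twist":0},{"travel":[0,0,0],"twist":0},{"travel":[0,0,0],"twist":0}]' -1 20;  python3 -m pendant '[{"travel":[-0.01,0,0],"twist":0},{"travel":[-0.03,0,0],"twist":0},{"travel":[-0.06,0,0],"twist":0},{"travel":[-0.1,0,0],"twist":0},{"travel":[-0.12,0,0],"twist":0},{"travel":[-0.12,0,0],"twist":0},{"travel":[-0.12,0,0],"twist":0}]'; python3 -c "
from h import *
plan((.6033,.0128,.15),np.pi/2+.085)"
```

```text
time: 9.62
position: [0.464, 0.1474, 0.0422]
tool_rot: [-1.272, 1.17, 1.273]
ft_force: [-1.3, 0.2, 0.6]
grip_width: 1.0
time: 10.25
position: [0.4641, 0.1476, 0.0424]
tool_rot: [-1.272, 1.17, 1.273]
ft_force: [-0.6, 1.3, 1.9]
grip_width: 0.674
time: 11.12
position: [0.4635, 0.1474, 0.1613]
tool_rot: [-1.272, 1.171, 1.274]
ft_force: [-1.1, -0.1, -2.0]
grip_width: 0.675
t 11.12 pos [0.4635 0.1474 0.1613] xaxis [-0.003 -0.002 -1.   ] jaw 1.656 j7 [-0.74  0.01  0.39  1.94 -0.    1.2   1.3 ] F [-1.1 -0.1 -2. ] grip 0.675
  travel [ 0.0111 -0.1278 -0.1461] twist 0.001
```

```bash
python3 -m pendant '[{"travel":[0,-0.015,-0.017],"twist":0},{"travel":[0,-0.045,-0.051],"twist":0},{"travel":[0,-0.08,-0.091],"twist":0},{"travel":[0,-0.11,-0.126],"twist":0},{"travel":[0.01,-0.128,-0.146],"twist":0},{"travel":[0.01,-0.128,-0.146],"twist":0},{"travel":[0.01,-0.128,-0.146],"twist":0}]'; python3 -c "
from h import *
im=ctrl.get_image('wrist');cv2.imwrite('pics/w5.png',im[:,:,::-1])
plan((.6038,.0133,.0504),np.pi/2+.085)"
```

```text
time: 12.0
position: [0.6023, 0.0137, 0.1498]
tool_rot: [-1.271, 1.173, 1.276]
ft_force: [0.6, 0.5, -1.4]
grip_width: 0.673
t 12.05 pos [0.6025 0.0142 0.1504] xaxis [-0.005 -0.001 -1.   ] jaw 1.658 j7 [-0.51  0.29  0.53  1.68 -0.15  1.22  1.71] F [ 0.1  0.3 -1.1] grip 0.673
  travel [ 0.1    -0.0017 -0.0009] twist 0.002
```

View pics/w5.png

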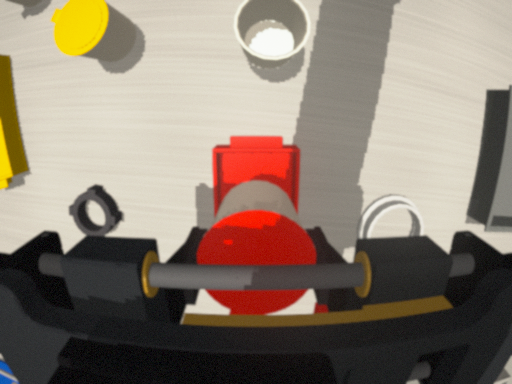

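The pot is centred over the near cell, with the carrier's near edge at columns 213-299 and the pot at about 256. I'm lowering it.

```bash
python3 -m pendant '[{"travel":[0.03,-0.0015,-0.001],"twist":0},{"travel":[0.06,-0.0015,-0.001],"twist":0},{"travel":[0.08,-0.0015,-0.001],"twist":0},{"travel":[0.09,-0.0015,-0.001],"twist":0},{"travel":[0.096,-0.0015,-0.001],"twist":0},{"travel":[0.1,-0.0015,-0.001],"twist":0},{"travel":[0.102,-0.0015,-0.001],"twist":0},{"travel":[0.104,-0.0015,-0.001],"twist":0},{"travel":[0.104,-0.0015,-0.001],"twist":0}]'; python3 -c "
from h import *
plan((.6038,.0133,.046),np.pi/2+.085)"
```

```text
time: 13.18
position: [0.6037, 0.0131, 0.0465]
tool_rot: [-1.271, 1.171, 1.276]
ft_force: [0.6, -1.0, -1.5]
grip_width: 0.673
t 13.18 pos [0.6037 0.0131 0.0465] xaxis [-0.005 -0.001 -1.   ] jaw 1.658 j7 [-0.48  0.4   0.51  1.77 -0.22  1.03  1.76] F [ 0.6 -1.  -1.5] grip 0.673
  travel [ 0.0005 -0.0001  0.0002] twist 0.002
```

```bash
python3 -m pendant '[{"travel":[0.001,0,0],"twist":0},{"travel":[0.0025,0,0],"twist":0},{"travel":[0.0025,0,0],"twist":0}]'; python3 -m pendant '[{"travel":[0,0,0],"twist":0},{"travel":[0,0,0],"twist":0},{"travel":[0,0,0],"twist":0},{"travel":[0,0,0],"twist":0}]' 0.9; python3 -m pendant '[{"travel":[-0.03,0,0],"twist":0},{"travel":[-0.07,0,0],"twist":0},{"travel":[-0.11,0,0],"twist":0},{"travel":[-0.11,0,0],"twist":0},{"travel":[-0.11,0,0],"twist":0}]'; python3 -c "
from h import *
im=ctrl.get_image('wrist');cv2.imwrite('pics/w6.png',im[:,:,::-1])
im=ctrl.get_image('scene');cv2.imwrite('pics/s6.png',im[:,:,::-1])
plan((.451,.012,.155),np.pi/2+.085)"
```

```text
time: 13.55
position: [0.6044, 0.0132, 0.0464]
tool_rot: [-1.271, 1.169, 1.276]
ft_force: [-4.0, 0.2, 11.1]
grip_width: 0.672
time: 14.05
position: [0.6043, 0.0132, 0.0461]
tool_rot: [-1.271, 1.17, 1.276]
ft_force: [-0.5, 0.1, 0.5]
grip_width: 0.938
time: 14.68
position: [0.6043, 0.0133, 0.1555]
tool_rot: [-1.271, 1.17, 1.277]
ft_force: [-0.3, -0.3, -0.3]
grip_width: 0.951
t 14.78 pos [0.6037 0.0133 0.1546] xaxis [-0.007 -0.001 -1.   ] jaw 1.658 j7 [-0.51  0.29  0.54  1.67 -0.16  1.23  1.72] F [ 0.1  0.1 -0.2] grip 0.947
  travel [0.0006 0.1522 0.012 ] twist 0.002
```

View pics/w6.png

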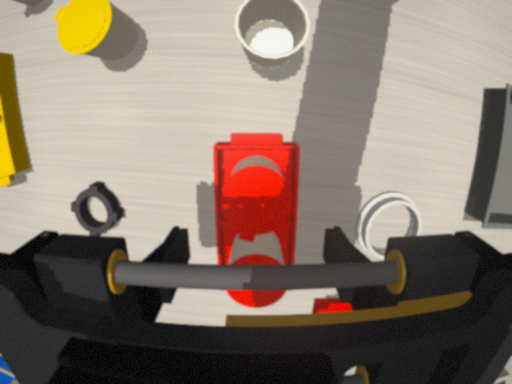

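```bash
python3 -m pendant '[{"travel":[0,0.05,0.004],"twist":0},{"travel":[0,0.1,0.008],"twist":0},{"travel":[0,0.152,0.012],"twist":0},{"travel":[0,0.152,0.012],"twist":0},{"travel":[0,0.152,0.012],"twist":0},{"travel":[0,0.152,0.012],"twist":0}]' 1; python3 -c "
from h import *
im=ctrl.get_image('wrist');cv2.imwrite('pics/w7.png',im[:,:,::-1])
plan((.451,.012,.041),np.pi/2+.085)"
```

```text
time: 15.52
position: [0.4522, 0.0119, 0.1555]
tool_rot: [-1.271, 1.173, 1.277]
ft_force: [1.1, 0.1, 0.4]
grip_width: 1.003
t 15.57 pos [0.4521 0.0119 0.1554] xaxis [-0.007 -0.002 -1.   ] jaw 1.657 j7 [-0.62 -0.07  0.52  2.02  0.04  1.2   1.54] F [-0.5 -0.9  0.1] grip 0.996
  travel [0.1144 0.0003 0.0004] twist 0.002
```

View pics/w7.png

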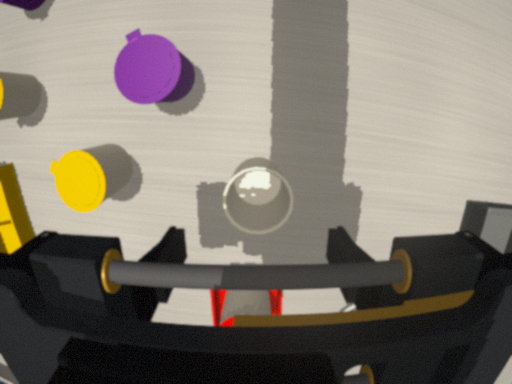

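The open pot's rim is centred at (258,200), the same spot as in the good grasps. I'm descending with a light grip.

```bash
python3 -m pendant '[{"travel":[0.04,0,0],"twist":0},{"travel":[0.08,0.001,0],"twist":0},{"travel":[0.105,0.001,0],"twist":0},{"travel":[0.114,0.001,0],"twist":0},{"travel":[0.114,0.001,0],"twist":0},{"travel":[0.114,0.001,0],"twist":0}]' 1 8; python3 -m pendant '[{"travel":[0,0,0],"twist":0},{"travel":[0,0,0],"twist":0},{"travel":[0,0,0],"twist":0},{"travel":[0,0,0],"twist":0},{"travel":[0,0,0],"twist":0},{"travel":[0,0,0],"twist":0}]' -1 8;  python3 -m pendant '[{"travel":[-0.01,0,0],"twist":0},{"travel":[-0.03,0,0],"twist":0},{"travel":[-0.06,0,0],"twist":0},{"travel":[-0.1,0,0],"twist":0},{"travel":[-0.13,0,0],"twist":0},{"travel":[-0.13,0,0],"twist":0},{"travel":[-0.13,0,0],"twist":0}]'; python3 -c "
from h import *
im=ctrl.get_image('wrist');cv2.imwrite('pics/w8.png',im[:,:,::-1])
plan((.535,.357,.17),np.pi/2+.009)"
```

```text
time: 16.32
position: [0.4515, 0.0116, 0.0424]
tool_rot: [-1.271, 1.172, 1.276]
ft_force: [-0.2, 0.3, 0.3]
grip_width: 0.999
time: 17.08
position: [0.4517, 0.0118, 0.0426]
tool_rot: [-1.271, 1.171, 1.276]
ft_force: [0.5, -0.0, 2.6]
grip_width: 0.707
time: 17.95
position: [0.4517, 0.0118, 0.172]
tool_rot: [-1.271, 1.172, 1.276]
ft_force: [-1.0, -0.3, -0.0]
grip_width: 0.708
t 18.0 pos [0.4514 0.0118 0.1716] xaxis [-0.006 -0.002 -1.   ] jaw 1.657 j7 [-0.63 -0.09  0.52  2.    0.05  1.23  1.53] F [-0.6 -0.   0.7] grip 0.702
  travel [ 0.0005 -0.1131  0.3367] twist 0.078
```

View pics/w8.png

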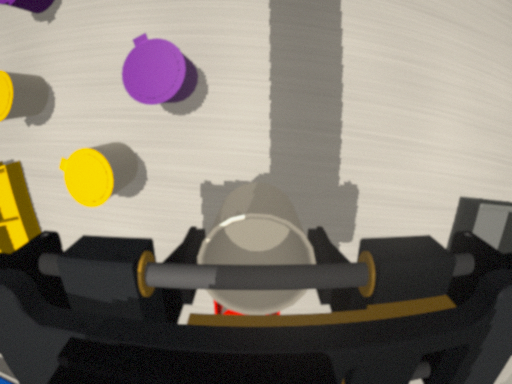

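```bash
python3 -m pendant '[{"travel":[0,-0.007,0.02],"twist":0},{"travel":[0,-0.02,0.06],"twist":0.03},{"travel":[0,-0.035,0.105],"twist":0.06},{"travel":[0,-0.05,0.15],"twist":0.078},{"travel":[0,-0.067,0.2],"twist":0.078},{"travel":[0,-0.084,0.25],"twist":0.078},{"travel":[0,-0.1,0.3],"twist":0.078},{"travel":[0,-0.113,0.337],"twist":0.078},{"travel":[0,-0.113,0.337],"twist":0.078},{"travel":[0,-0.113,0.337],"twist":0.078}]'; python3 -c "
from h import *
im=ctrl.get_image('wrist');cv2.imwrite('pics/w9.png',im[:,:,::-1])
plan((.535,.357,.055),np.pi/2+.009)"
```

```text
time: 19.25
position: [0.5341, 0.3573, 0.1689]
tool_rot: [-1.215, 1.214, 1.22]
ft_force: [0.0, 0.1, 0.2]
grip_width: 0.706
t 19.3 pos [0.5345 0.3565 0.1694] xaxis [-0.008 -0.003 -1.   ] jaw 1.579 j7 [-0.87  0.34  0.31  1.54 -0.11  1.28  1.03] F [ 0.3 -0.5 -0. ] grip 0.709
  travel [ 0.1144 -0.0014  0.0008] twist -0.001
```

View pics/w9.png

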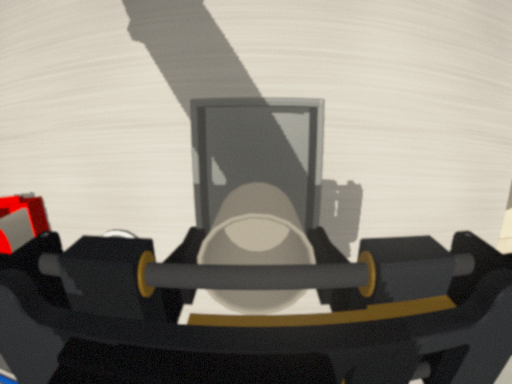

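```bash
python3 -m pendant '[{"travel":[0.04,-0.001,0.001],"twist":0},{"travel":[0.08,-0.001,0.001],"twist":0},{"travel":[0.105,-0.001,0.001],"twist":0},{"travel":[0.114,-0.001,0.001],"twist":0},{"travel":[0.114,-0.001,0.001],"twist":0},{"travel":[0.114,-0.001,0.001],"twist":0}]';  python3 -m pendant '[{"travel":[0,0,0],"twist":0},{"travel":[0,0,0],"twist":0},{"travel":[0,0,0],"twist":0},{"travel":[0,0,0],"twist":0}]' 0.9; python3 -m pendant '[{"travel":[-0.03,0,0],"twist":0},{"travel":[-0.07,0,0],"twist":0},{"travel":[-0.12,0,0],"twist":0},{"travel":[-0.12,0,0],"twist":0},{"travel":[-0.12,0,0],"twist":0}]';python3 -c "
from h import *
im=ctrl.get_image('side');cv2.imwrite('pics/s10.png',im[:,:,::-1])
plan((.448,-.1605,.17),np.pi/2+.248)"
```

```text
time: 20.05
position: [0.5356, 0.3575, 0.0571]
tool_rot: [-1.213, 1.211, 1.218]
ft_force: [-0.2, 0.5, 0.9]
grip_width: 0.708
time: 20.55
position: [0.5356, 0.3575, 0.0571]
tool_rot: [-1.213, 1.211, 1.218]
ft_force: [-0.2, -0.4, -0.0]
grip_width: 0.942
time: 21.18
position: [0.5359, 0.3576, 0.1766]
tool_rot: [-1.213, 1.212, 1.218]
ft_force: [-0.1, -0.6, -0.4]
grip_width: 0.954
t 21.23 pos [0.5355 0.3573 0.1757] xaxis [-0.008 -0.003 -1.   ] jaw 1.578 j7 [-0.87  0.34  0.31  1.53 -0.11  1.29  1.03] F [-0.1  0.4 -0.9] grip 0.949
  travel [ 0.0079  0.0912 -0.5171] twist -0.241
```

View pics/s10.png

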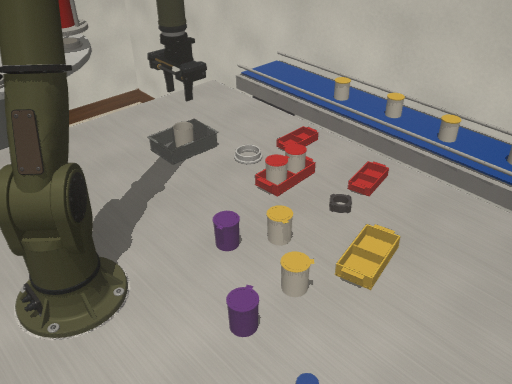

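The open pot stands in the tub at (184,133) and both red pots are in their carrier. Moving on to yellow.

```bash
python3 -m pendant '[{"travel":[0,0.01,-0.055],"twist":-0.06},{"travel":[0,0.02,-0.11],"twist":-0.12},{"travel":[0,0.03,-0.165],"twist":-0.18},{"travel":[0,0.04,-0.22],"twist":-0.241},{"travel":[0,0.05,-0.275],"twist":-0.241},{"travel":[0,0.06,-0.33],"twist":-0.241},{"travel":[0,0.07,-0.39],"twist":-0.241},{"travel":[0,0.08,-0.45],"twist":-0.241},{"travel":[0.008,0.0912,-0.5],"twist":-0.241},{"travel":[0.008,0.0912,-0.517],"twist":-0.241}]' 1 20; python3 -m pendant '[{"travel":[0,0,0],"twist":0},{"travel":[0,0,0],"twist":0}]'; python3 -c "
from h import *
s=ctrl.get_state();im=ctrl.get_image('wrist');cv2.imwrite('pics/w11.png',im[:,:,::-1])
c=cam('wrist',s)
for m,st,ce in blobs(im,'yellow',500):
    try: print(ce.round(),lid(c,m))
    except Exception as e: print(e)
plan((.448,-.1605,.041),np.pi/2+.248)"
```

```text
time: 22.48
position: [0.4453, -0.1636, 0.1681]
tool_rot: [-1.382, 1.094, 1.394]
ft_force: [0.1, 1.1, 0.8]
grip_width: 0.996
time: 22.72
position: [0.4448, -0.1626, 0.1672]
tool_rot: [-1.381, 1.094, 1.397]
ft_force: [0.6, -0.8, -0.4]
grip_width: 1.005
[132.  73.] (array([ 0.35684952, -0.29926257]), 0.06075, 0.06175)
[ 90. 195.] (array([ 0.48155732, -0.33028402]), 0.09575, 0.0955)
[257. 200.] (array([ 0.44603055, -0.16077202]), 0.06075, 0.06175)
max() iterable argument is empty
t 22.77 pos [ 0.4451 -0.1622  0.1674] xaxis [-0.013 -0.003 -1.   ] jaw 1.816 j7 [-0.41 -0.04  0.69  1.96  0.03  1.22  2.09] F [ 0.5 -0.2  0.7] grip 1.0
  travel [ 0.1264 -0.0048  0.0009] twist -0.003
```

View pics/w11.png

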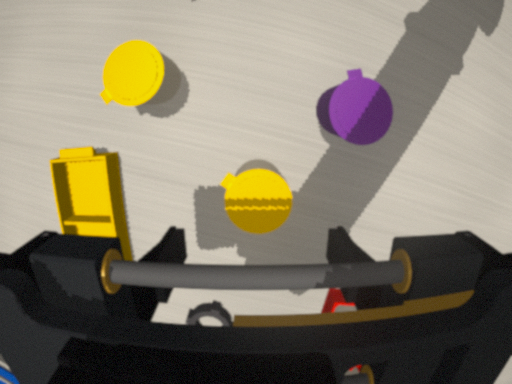

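```bash
python3 -m pendant '[{"travel":[0.04,-0.003,0.001],"twist":0},{"travel":[0.08,-0.004,0.001],"twist":0},{"travel":[0.115,-0.004,0.001],"twist":0},{"travel":[0.126,-0.004,0.001],"twist":0},{"travel":[0.126,-0.004,0.001],"twist":0},{"travel":[0.126,-0.004,0.001],"twist":0}]' 1 20; python3 -m pendant '[{"travel":[0,0,0],"twist":0},{"travel":[0,0,0],"twist":0},{"travel":[0,0,0],"twist":0},{"travel":[0,0,0],"twist":0},{"travel":[0,0,0],"twist":0}]' -1 20;  python3 -m pendant '[{"travel":[-0.01,0,0],"twist":0},{"travel":[-0.03,0,0],"twist":0},{"travel":[-0.06,0,0],"twist":0},{"travel":[-0.1,0,0],"twist":0},{"travel":[-0.12,0,0],"twist":0},{"travel":[-0.12,0,0],"twist":0},{"travel":[-0.12,0,0],"twist":0}]'; python3 -c "
from h import *
plan((.579,-.3425,.155),np.pi/2+.248)"
```

```text
time: 23.52
position: [0.4485, -0.1606, 0.0427]
tool_rot: [-1.384, 1.092, 1.395]
ft_force: [0.2, 1.0, 0.2]
grip_width: 0.999
time: 24.15
position: [0.4486, -0.1604, 0.0429]
tool_rot: [-1.384, 1.091, 1.395]
ft_force: [-1.8, -0.3, 2.3]
grip_width: 0.673
time: 25.02
position: [0.449, -0.16, 0.1619]
tool_rot: [-1.383, 1.092, 1.396]
ft_force: [0.8, 0.3, -2.9]
grip_width: 0.669
t 25.02 pos [ 0.449  -0.16    0.1619] xaxis [-0.012 -0.002 -1.   ] jaw 1.816 j7 [-0.42 -0.02  0.7   1.96  0.02  1.21  2.09] F [ 0.8  0.3 -2.9] grip 0.669
  travel [ 0.0058 -0.0818 -0.2086] twist -0.003
```

```bash
python3 -m pendant '[{"travel":[0,-0.008,-0.02],"twist":0},{"travel":[0,-0.023,-0.06],"twist":0},{"travel":[0,-0.04,-0.103],"twist":0},{"travel":[0,-0.057,-0.146],"twist":0},{"travel":[0.003,-0.072,-0.184],"twist":0},{"travel":[0.006,-0.082,-0.208],"twist":0},{"travel":[0.006,-0.082,-0.208],"twist":0},{"travel":[0.006,-0.082,-0.208],"twist":0},{"travel":[0.006,-0.082,-0.208],"twist":0}]'; python3 -c "
from h import *
im=ctrl.get_image('wrist');cv2.imwrite('pics/w12.png',im[:,:,::-1])
plan((.579,-.3425,.05),np.pi/2+.248)"
```

```text
time: 26.15
position: [0.5787, -0.3407, 0.1546]
tool_rot: [-1.382, 1.091, 1.398]
ft_force: [-0.6, 0.1, -1.3]
grip_width: 0.669
t 26.2 pos [ 0.5789 -0.3408  0.1548] xaxis [-0.011 -0.001 -1.   ] jaw 1.817 j7 [-0.07  0.5   0.78  1.49 -0.35  1.3   2.55] F [ 0.3  0.4 -1.2] grip 0.673
  travel [ 0.1048 -0.0009 -0.0018] twist -0.002
```

View pics/w12.png

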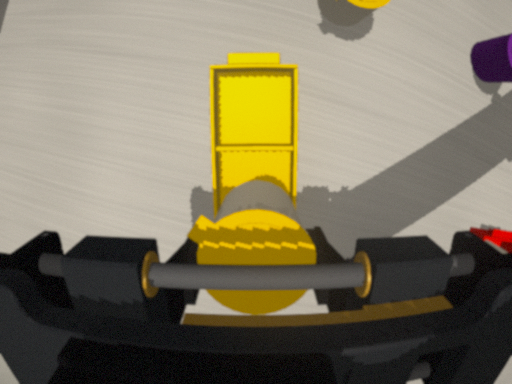

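```bash
python3 -c "
from h import *
s=ctrl.get_state();c=cam('wrist',s)
p=onz(c,[(209,66),(298.5,66),(211,148),(298.5,148)],.034)[:,:2];print(p.round(4))
near=p[:2].mean(0);div=p[2:].mean(0)
v=(div-near);u=v/np.linalg.norm(v);print(np.linalg.norm(v),'yaw',np.arctan2(u[1],u[0]),'far cell',near+.122*u,'near cell',near+.042*u)
plan((.5795,-.342,.05),np.pi/2+.248)"
```

```text
[[ 0.4708 -0.4137]
 [ 0.4504 -0.332 ]
 [ 0.5475 -0.3934]
 [ 0.5269 -0.3117]]
0.07925621036301533 yaw 0.259264952795845 far cell [ 0.57850808 -0.34160182] near cell [ 0.50118178 -0.36211143]
t 26.2 pos [ 0.5789 -0.3408  0.1548] xaxis [-0.011 -0.001 -1.   ] jaw 1.817 j7 [-0.07  0.5   0.78  1.49 -0.35  1.3   2.55] F [ 0.3  0.4 -1.2] grip 0.673
  travel [ 0.1048 -0.0015 -0.0015] twist -0.002
```

Both views agree on the cell to about 1 mm, so I'm lowering.

```bash
python3 -m pendant '[{"travel":[0.03,-0.0015,-0.0015],"twist":0},{"travel":[0.06,-0.0015,-0.0015],"twist":0},{"travel":[0.08,-0.0015,-0.0015],"twist":0},{"travel":[0.092,-0.0015,-0.0015],"twist":0},{"travel":[0.099,-0.0015,-0.0015],"twist":0},{"travel":[0.103,-0.0015,-0.0015],"twist":0},{"travel":[0.106,-0.0015,-0.0015],"twist":0},{"travel":[0.107,-0.0015,-0.0015],"twist":0},{"travel":[0.107,-0.0015,-0.0015],"twist":0}]'; python3 -c "
from h import *
plan((.579,-.342,.0469),np.pi/2+.248)"
```

```text
time: 27.32
position: [0.5796, -0.3421, 0.0481]
tool_rot: [-1.383, 1.091, 1.397]
ft_force: [-0.9, 0.6, -1.8]
grip_width: 0.672
t 27.32 pos [ 0.5796 -0.3421  0.0481] xaxis [-0.011 -0.001 -1.   ] jaw 1.817 j7 [-0.03  0.6   0.72  1.59 -0.41  1.13  2.6 ] F [-0.9  0.6 -1.8] grip 0.672
  travel [0.0012 0.0006 0.0003] twist -0.002
```

```bash
python3 -m pendant '[{"travel":[0.001,0,0],"twist":0},{"travel":[0.0025,0,0],"twist":0},{"travel":[0.0035,0,0],"twist":0},{"travel":[0.0035,0,0],"twist":0}]'; python3 -m pendant '[{"travel":[0,0,0],"twist":0},{"travel":[0,0,0],"twist":0},{"travel":[0,0,0],"twist":0},{"travel":[0,0,0],"twist":0}]' 0.9; python3 -m pendant '[{"travel":[-0.03,0,0],"twist":0},{"travel":[-0.07,0,0],"twist":0},{"travel":[-0.11,0,0],"twist":0},{"travel":[-0.11,0,0],"twist":0},{"travel":[-0.11,0,0],"twist":0}]'; python3 -c "
from h import *
im=ctrl.get_image('wrist');cv2.imwrite('pics/w13.png',im[:,:,::-1])
plan((.3575,-.2998,.16),np.pi/2+.248)"
```

```text
time: 27.82
position: [0.5803, -0.3422, 0.0469]
tool_rot: [-1.384, 1.089, 1.396]
ft_force: [-2.6, 2.0, 9.1]
grip_width: 0.672
time: 28.32
position: [0.5802, -0.3421, 0.0466]
tool_rot: [-1.383, 1.089, 1.396]
ft_force: [0.5, -0.1, -0.0]
grip_width: 0.939
time: 28.95
position: [0.581, -0.3417, 0.1559]
tool_rot: [-1.383, 1.089, 1.397]
ft_force: [0.3, -0.1, -0.3]
grip_width: 0.955
t 29.0 pos [ 0.5807 -0.3414  0.1552] xaxis [-0.011  0.    -1.   ] jaw 1.817 j7 [-0.06  0.5   0.77  1.49 -0.35  1.3   2.55] F [-0.5  0.4 -0.6] grip 0.949
  travel [-0.0022  0.2064  0.0948] twist -0.002
```

View pics/w13.png

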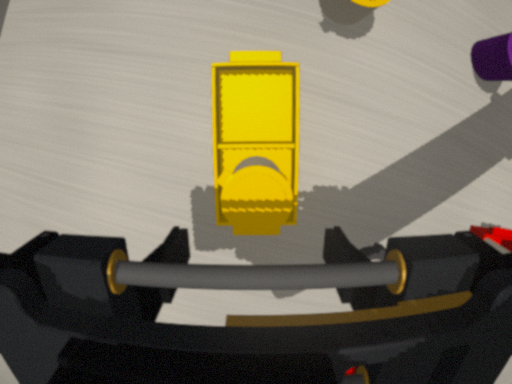

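The first yellow pot is in the far cell. Joint 7 is at 2.55 of 2.69, so I'll make the equivalent half turn before the last pick.

```bash
python3 -m pendant '[{"travel":[-0.02,0,0],"twist":0.17},{"travel":[-0.03,0.02,0.01],"twist":0.34},{"travel":[-0.03,0.04,0.02],"twist":0.51},{"travel":[-0.03,0.06,0.03],"twist":0.68},{"travel":[-0.03,0.08,0.037],"twist":0.85},{"travel":[-0.03,0.1,0.046],"twist":1.02},{"travel":[-0.03,0.12,0.055],"twist":1.19},{"travel":[-0.03,0.14,0.064],"twist":1.36},{"travel":[-0.03,0.16,0.074],"twist":1.53},{"travel":[-0.03,0.16,0.074],"twist":1.6}]' 1; python3 -c "
from h import *
plan((.3575,-.2998,.18),np.pi/2+.25+np.pi)"
```

```text
time: 30.25
position: [0.4058, -0.3078, 0.1859]
tool_rot: [-0.164, 1.576, 0.172]
ft_force: [0.3, -0.4, 0.1]
grip_width: 1.003
t 30.25 pos [ 0.4058 -0.3078  0.1859] xaxis [-0.013  0.004 -1.   ] jaw 0.214 j7 [-0.54  0.07  1.2   1.87 -0.07  1.26  0.89] F [ 0.3 -0.4  0.1] grip 1.003
  travel [ 0.0065  0.018  -0.0455] twist 1.535
```

```bash
python3 -m pendant '[{"travel":[0,0,0],"twist":0.17},{"travel":[0,0.003,-0.008],"twist":0.34},{"travel":[0,0.006,-0.015],"twist":0.51},{"travel":[0,0.009,-0.023],"twist":0.68},{"travel":[0,0.012,-0.03],"twist":0.85},{"travel":[0,0.015,-0.037],"twist":1.02},{"travel":[0.006,0.018,-0.0455],"twist":1.19},{"travel":[0.006,0.018,-0.0455],"twist":1.36},{"travel":[0.006,0.018,-0.0455],"twist":1.53},{"travel":[0.006,0.018,-0.0455],"twist":1.535}]' 1;python3 -c "
from h import *
s=ctrl.get_state();im=ctrl.get_image('wrist');cv2.imwrite('pics/w14.png',im[:,:,::-1])
c=cam('wrist',s)
for m,st,ce in blobs(im,'yellow',500):
    try: print(ce.round(),lid(c,m))
    except Exception as e: print(e)
plan((.3575,-.2998,.041),np.pi/2+.25+np.pi)"
```

```text
time: 31.5
position: [0.3567, -0.2994, 0.1796]
tool_rot: [1.02, 1.332, -1.029]
ft_force: [-0.5, -0.3, 0.2]
grip_width: 0.998
[348.  60.] (array([ 0.49205966, -0.35047458]), 0.09925, 0.08475)
[258. 191.] (array([ 0.35692378, -0.30013297]), 0.0605, 0.06)
max() iterable argument is empty
t 31.55 pos [ 0.3569 -0.2995  0.1798] xaxis [-0.014  0.004 -1.   ] jaw -1.319 j7 [-0.45 -0.13  1.04  1.96  0.12  1.26 -0.78] F [-0.2 -0.8  0.7] grip 1.002
  travel [0.1388 0.0023 0.0014] twist 0.002
```

View pics/w14.png

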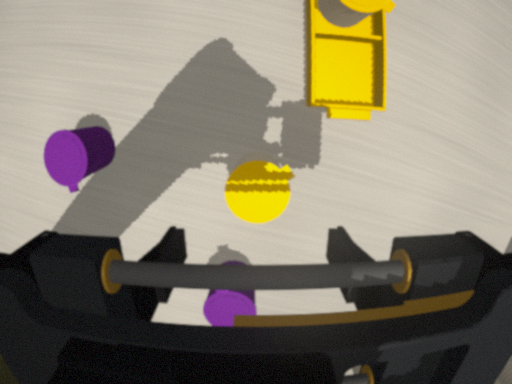

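The lid is at (258,191), within 1 mm of the target, and joint 7 has comfortable room. Grasping now.

```bash
python3 -m pendant '[{"travel":[0.045,0.002,0.001],"twist":0},{"travel":[0.09,0.002,0.001],"twist":0},{"travel":[0.125,0.002,0.001],"twist":0},{"travel":[0.138,0.002,0.001],"twist":0},{"travel":[0.138,0.002,0.001],"twist":0},{"travel":[0.138,0.002,0.001],"twist":0}]' 1 20; python3 -m pendant '[{"travel":[0,0,0],"twist":0},{"travel":[0,0,0],"twist":0},{"travel":[0,0,0],"twist":0},{"travel":[0,0,0],"twist":0},{"travel":[0,0,0],"twist":0}]' -1 20;  python3 -m pendant '[{"travel":[-0.01,0,0],"twist":0},{"travel":[-0.03,0,0],"twist":0},{"travel":[-0.06,0,0],"twist":0},{"travel":[-0.1,0,0],"twist":0},{"travel":[-0.12,0,0],"twist":0},{"travel":[-0.12,0,0],"twist":0},{"travel":[-0.12,0,0],"twist":0}]'; python3 -c "
from h import *
plan((.5017,-.3617,.155),np.pi/2+.252)"
```

```text
time: 32.3
position: [0.3575, -0.2998, 0.0423]
tool_rot: [1.018, 1.332, -1.027]
ft_force: [0.1, -0.2, -0.4]
grip_width: 1.0
time: 32.92
position: [0.3576, -0.2996, 0.0424]
tool_rot: [1.018, 1.332, -1.027]
ft_force: [-0.0, 0.3, 3.6]
grip_width: 0.67
time: 33.8
position: [0.3585, -0.2997, 0.1615]
tool_rot: [1.018, 1.333, -1.027]
ft_force: [-0.4, -0.4, -2.1]
grip_width: 0.671
t 33.8 pos [ 0.3585 -0.2997  0.1615] xaxis [-0.015  0.005 -1.   ] jaw -1.317 j7 [-0.52 -0.11  1.12  1.99  0.11  1.22 -0.76] F [-0.4 -0.4 -2.1] grip 0.671
  travel [0.0042 0.1231 0.096 ] twist 0.001
```

```bash
python3 -m pendant '[{"travel":[0,0.012,0.009],"twist":0},{"travel":[0,0.036,0.028],"twist":0},{"travel":[0,0.064,0.05],"twist":0},{"travel":[0,0.092,0.072],"twist":0},{"travel":[0.004,0.114,0.089],"twist":0},{"travel":[0.004,0.123,0.096],"twist":0},{"travel":[0.004,0.123,0.096],"twist":0},{"travel":[0.004,0.123,0.096],"twist":0}]'; python3 -c "
from h import *
im=ctrl.get_image('wrist');cv2.imwrite('pics/w15.png',im[:,:,::-1])
im=ctrl.get_image('side');cv2.imwrite('pics/s15.png',im[:,:,::-1])
plan((.5017,-.3617,.05),np.pi/2+.252)"
```

```text
time: 34.8
position: [0.5003, -0.3617, 0.1551]
tool_rot: [1.019, 1.334, -1.028]
ft_force: [-0.1, 0.8, -1.9]
grip_width: 0.673
t 34.9 pos [ 0.5008 -0.3615  0.1555] xaxis [-0.014  0.005 -1.   ] jaw -1.318 j7 [-0.22  0.47  1.06  1.64 -0.42  1.3  -0.41] F [-0.9  0.  -1.6] grip 0.671
  travel [0.1055 0.0021 0.0013] twist 0.001
```

View pics/w15.png

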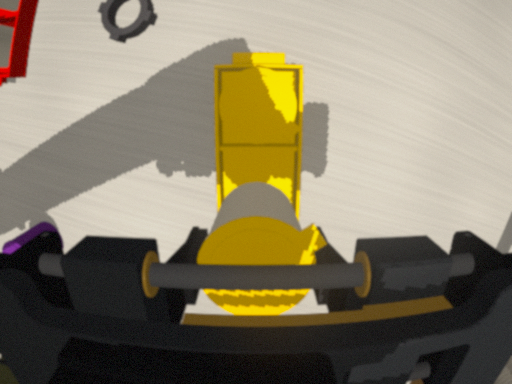

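View pics/s15.png

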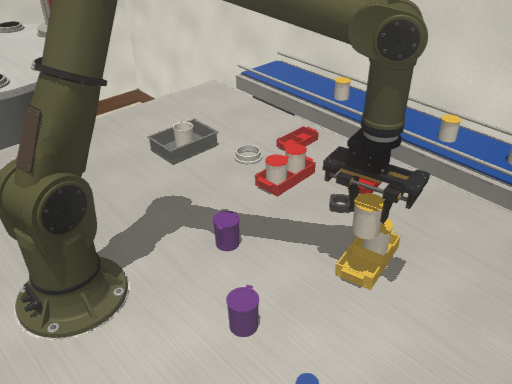

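```bash
python3 -c "
from h import *
s=ctrl.get_state();c=cam('wrist',s)
print(proj(c,[[.5795,-.342,.078],[.5795,-.342,.034],[.5017,-.3617,.034],[.5402,-.3515,.034],[.652,-.174,.02],[.620,-.330,.034],[.4608,-.3717,.034]]).round())
im=cv2.imread('pics/w15.png');cv2.imwrite('pics/w15z.png',cv2.resize(im[40:230,180:340],None,fx=3.1,fy=3.1,interpolation=2))
im=cv2.imread('pics/s15.png');cv2.imwrite('pics/s15z.png',cv2.resize(im[150:300,310:450],None,fx=4,fy=4,interpolation=2))"
```

```text
[[258. 104.]
 [258. 105.]
 [257. 187.]
 [257. 147.]
 [121.  10.]
 [256.  60.]
 [257. 226.]]
```

View pics/w15z.png

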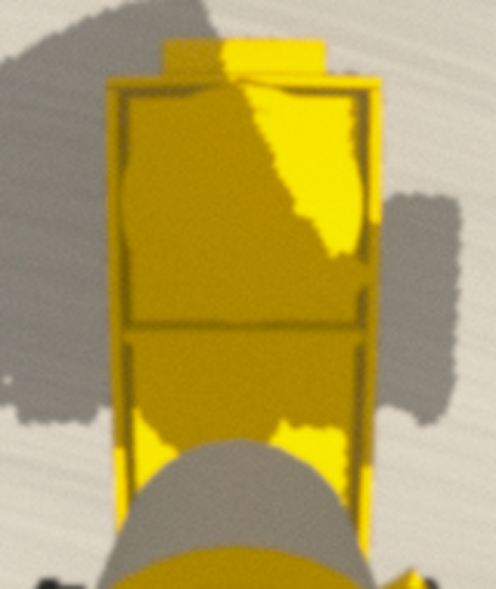

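View pics/s15z.png

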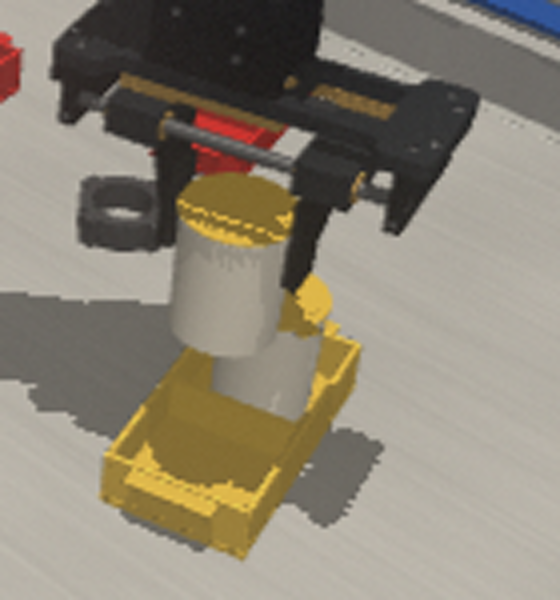

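The lid of pot A fills the far cell, seen from straight above, and the held pot is over the empty near cell. Lowering it.

```bash
python3 -m pendant '[{"travel":[0.03,0.002,0.001],"twist":0},{"travel":[0.06,0.002,0.001],"twist":0},{"travel":[0.08,0.002,0.001],"twist":0},{"travel":[0.092,0.002,0.001],"twist":0},{"travel":[0.099,0.002,0.001],"twist":0},{"travel":[0.104,0.002,0.001],"twist":0},{"travel":[0.108,0.002,0.001],"twist":0},{"travel":[0.11,0.002,0.001],"twist":0},{"travel":[0.11,0.002,0.001],"twist":0}]'; python3 -c "
from h import *
plan((.5017,-.3617,.0464),np.pi/2+.252)"
```

```text
time: 36.02
position: [0.5018, -0.3615, 0.0465]
tool_rot: [1.02, 1.332, -1.026]
ft_force: [-1.7, 1.9, 5.3]
grip_width: 0.668
t 36.02 pos [ 0.5018 -0.3615  0.0465] xaxis [-0.013  0.006 -1.   ] jaw -1.318 j7 [-0.16  0.59  0.97  1.74 -0.53  1.12 -0.34] F [-1.7  1.9  5.3] grip 0.668
  travel [ 0.0001 -0.0002  0.0001] twist 0.001
```

It has contact with the floor at the expected height. Releasing and retreating.

```bash
python3 -m pendant '[{"travel":[0,0,0],"twist":0},{"travel":[0,0,0],"twist":0},{"travel":[0,0,0],"twist":0},{"travel":[0,0,0],"twist":0}]' 0.9; python3 -m pendant '[{"travel":[-0.03,0,0],"twist":0},{"travel":[-0.07,0,0],"twist":0},{"travel":[-0.12,0,0],"twist":0},{"travel":[-0.16,0,0],"twist":0},{"travel":[-0.16,-0.06,0],"twist":0},{"travel":[-0.16,-0.1,0],"twist":0},{"travel":[-0.16,-0.1,0],"twist":0}]'; python3 -c "
from h import *
plan((.5017,-.3617,.0464),np.pi/2+.252)
s=ctrl.get_state()
for n in ('scene','side','wrist'):
    im=ctrl.get_image(n);cv2.imwrite(f'pics/{n}_end.png',im[:,:,::-1]);c=cam(n,s)
    for col in HS:
        for m,st,ce in blobs(im,col,150):
            p=onz(c,ce,.078)[0]
            print(n,col,ce.round(),st[4],p[:2].round(3))
c=cam('scene');print('ring',proj(c,[.6455,.1751,.012]),'nut',proj(c,[.6521,-.174,.011]))
"
```

```text
time: 36.52
position: [0.5018, -0.3616, 0.0465]
tool_rot: [1.02, 1.332, -1.026]
ft_force: [0.3, 0.1, 0.5]
grip_width: 0.938
time: 37.4
position: [0.4034, -0.3894, 0.208]
tool_rot: [1.026, 1.329, -1.029]
ft_force: [0.5, 0.4, 0.9]
grip_width: 0.949
t 37.4 pos [ 0.4034 -0.3894  0.208 ] xaxis [-0.012  0.007 -1.   ] jaw -1.324 j7 [-0.27  0.27  1.17  1.72 -0.25  1.34 -0.38] F [0.5 0.4 0.9] grip 0.949
  travel [ 0.1607  0.1036 -0.0013] twist -0.005
scene red [309. 201.] 1604 [0.649 0.003]
scene red [391. 202.] 1018 [0.813 0.096]
scene red [337. 300.] 1759 [ 0.797 -0.174]
scene yellow [184. 318.] 3020 [ 0.556 -0.356]
side red [298. 140.] 724 [0.727 0.049]
side red [277. 160.] 208 [0.606 0.012]
side red [278. 182.] 548 [ 0.534 -0.069]
side red [362. 186.] 192 [ 0.673 -0.226]
side yellow [370. 259.] 1313 [ 0.472 -0.401]
side yellow [364. 243.] 467 [ 0.505 -0.362]
wrist red [27. 13.] 619 [ 0.55  -0.062]
wrist yellow [257.  68.] 9939 [ 0.517 -0.361]
wrist yellow [402. 272.] 173 [ 0.342 -0.591]
wrist yellow [290. 319.] 1056 [ 0.245 -0.473]
ring [[334.00400099 164.01285725]] nut [[271.97229124 275.00543977]]
```

View pics/scene_end.png

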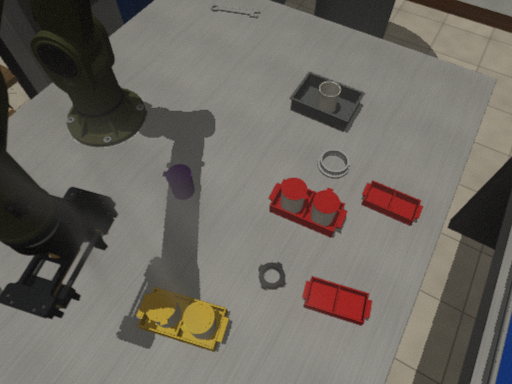

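View pics/side_end.png

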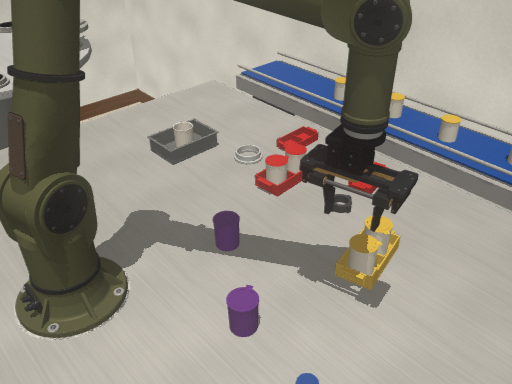

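View pics/wrist_end.png

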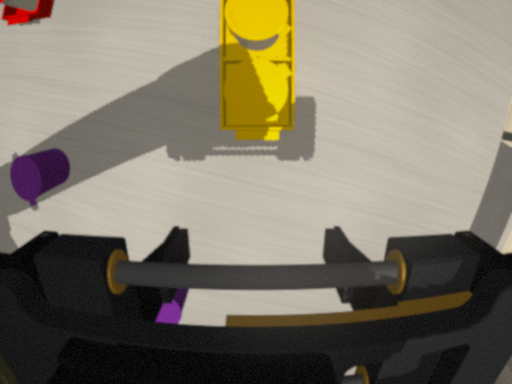

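All five pots are in place, and the ring (334,164) and nut (272,275) look unmoved. Handing in.

```bash
python3 -c "
from bench import ctrl
print(ctrl.close_job())"
```

```text
the job is handed in; nothing more can be done
None
```

The job is handed in at about 37.5 s of the 128 s allowed; `close_job` gave no verdict. Both red-lidded pots are in the largest red carrier, both yellow-lidded pots are in the yellow carrier, and the unsealed pot stands in the grey tub.

- **Placement:** the last scene and side pictures show every pot upright in its own cell. The side view measured the lids of the two near-cell pots about 3 mm from the cell centres, at the height of a pot standing on the cell floor. I checked the two far-cell pots only by eye and by the gripper height and contact force on release.
- **Seating:** each sealed pot met the cell floor at the expected height, pressing back with 5 to 11 N, before I let go.
- **Bystanders:** the holder ring and union nut appear at their starting pixels. I judged this by eye and did not re-measure them.
- **Disagreements:** my first rough reading of the open pot differed by 10 mm between the scene and side cameras. The wrist camera agreed with the scene reading, so I used that.
- **Tool tilt:** the tool leaned by up to about 0.015 rad over the run, which had no visible effect.

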